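# Clamp a coupon carrier to the set force in a bench press clamp

## Robot

A 6-joint arm with a two-finger parallel gripper is mounted at the origin on a cart in front of the work surface, level with it; the furniture and walls round the work are solid. World frame = base frame: x ahead of the robot, y to its left, z up, the work surface at z = 0. Lengths are in m, angles in rad, forces in N, time in s.
With the tool pointing down it reaches from about 0.375 to 0.9 m from the base axis. Payload 3.1 kg.
Tool frame: the origin (TCP) lies on the centre line of the jaws, within the pads' length; the fingertips stand 25 mm ahead of it and the grasp point (between the pads) lies 6 mm ahead of it (manip.tips_ahead is the distance from the TCP to the fingertips, in m); z points along the fingers, y is the direction in which the jaws open and shut (so a half turn about z gives the same grasp; the last joint's range is limited). The gripper opens to 85 mm and grips with 20 to 120 N. Pads are 22 mm wide; open, the fingers measure 114 mm over their backs; the gripper's body (76 mm by 85 mm) begins 54 mm behind the grasp point. The pads swing forward as they close: fully open they stand 13 mm farther back than shut.
Start: joints at [-1.308, 0.527, 1.433, -0, 1.181, -0.178], TCP at [0.267, -0.565, 0.256] pointing down, gripper open.
Joint ranges: [-3.08, 3.08], [-0.75, 2.2], [0.22, 2.44], [-1.43, 4.57], [0, 2.65], [-2.85, 2.85]. Speed limits (rad/s): [2.79, 2.79, 3.14, 3.14, 3.14, 3.14].

## Interface

Orientations are given as a unit quaternion [x, y, z, w].
In Python, from station import manip gives the robot as it stands.
- The arm moves only by the tool play_rows, never from a script. Its argument "steps" is a list that holds one entry, the list of rows, each a list of 6 numbers: the shift along the tool's x, y, z in m, then the turn, a rotation vector about the tool's x, y, z in degrees. In form: [[[x, y, z, rx, ry, rz], ...]]. A call has 1 to 10 rows; each row shifts and turns the commanded pose from where the row before left it, along the tool's axes as they then stand; what a row does not reach is not made up. A row lasts 1/8 s, in which the tool goes at most 62.5 mm and 10.7 degrees, less where a joint would pass 70% of its speed; a pose out of reach is approached as far as the arm can. A call is refused whole if a number of a shift passes 0.0625 or a number of a turn 10.7, either way. A call with a gripper value outside its range is refused whole. "fingers" is the opening, from 0 (shut) to 1 (fully open), set as the call begins (left out, the last holds). The fingers move at their own pace and stop on an object; "squeeze" is the grip in N (left out, the last holds). Time passes only in rows, so rows that do not move let the fingers close. It gives the time, the measured TCP pose, the force and the opening at its end, in the units of the state.
- manip.sense(): the state, without advancing time (a new reading comes with each control period).
- manip.snapshot(name): name is "scene" or "top" or "wrist"; returns a dict with "img" (420x560x3 uint8, red, green, blue), "K" (3x3 intrinsics, pixels), "world_from_camera" (4x4, takes a point from camera to world coordinates). Camera axes: x right, y down, z forward; pixel columns grow to the right and rows downward; lengths in m; the calibration is good to about 2 mm. A picture is of the moment at which its call begins. There is no depth.
- manip.sign_off(): hands the job in, once; it reports no verdict.
Trained networks look in a picture, given as the dict that the camera call returned (one of the last four; its "shot" number tells which), for a name from the list of things; names that differ only in an ending like _2 or _b are one class to them, and where a whole thing is asked for, a point or a joint stands for the part that bears it (a point fixed in the world has none). Each returns a list of dicts, best first, with "score" (0 to 1); they miss things now and then, are a little off and sometimes report something else, mostly with a low value. They report only what shows in the picture. A call takes as long as a camera call.
- manip.regions_of(label, picture): "pixels" (420x560 bool, what is visible of it) and "rect" ([left, top, right, bottom] in pixels, round what is visible of it).
- manip.pinpoint(label, picture): "point" ([column, row] in pixels: a listed point, or the origin of a listed thing).
The state is a dict: "t": time; "q": joint angles; "qd": joint speeds; "tau": joint torques, N m; "tcp_pos": TCP position; "tool_rot": TCP orientation; "force": force on the tool from outside, world axes, zero at the start; "ft_torque": the same for the moment, N m; "finger_gap": opening from 0.0 (shut) to 1.0 (fully open).
Only numpy, scipy, OpenCV 4.12 (cv2) and the standard library are available. Lean on these libraries where they do the work, as an engineer would, in place of code of your own. Each camera call takes 0.05 s, during which the arm holds its last target.

## Task

Push the coupon carrier along the bed of the bench press clamp until its edge has gone under the sprung edge clip and is fully home against the column. Then turn the press's handle clockwise, seen from above, until the force tab has popped out of the side of the spring housing under the arm, and stop there: do not go on tightening once the spring is solid. Leave the carrier home and clamped, and leave the other things on the worktop where they are.

Things in the scene. Friction and masses are not known exactly. Their poses are not given: they have to be found in the camera images.
- press: Grey bench press clamp, fixed: base 340x120x18 mm, a column at one end, an arm 56 mm wide over the bed (underside z 115, top z 150 mm). Origin: on the vertical screw axis at worktop level. x runs along the base from the open end (-200 mm) to the column (front face +90 mm) and points to the robot's left within 20 degrees; z up. Bed at z 18 mm; rails 10 mm high from x -140 to +60 guide the carrier, 3 mm play a side.
- clip_nose (a point): Middle of the sprung edge clip's nose, at x +62 mm in the press's frame: a steel leaf across the bed in front of the column, nose 56 mm wide, its underside 3.5 mm above the bed. The carrier's edge lifts it as it enters; that takes a push of some 8 to 18 N, then the carrier slides on under it.
- back_stop (a point): Point on the column's front face, 3 mm above the bed, at x +90 mm in the press's frame: the solid stop that the carrier's leading edge meets when fully home.
- carrier: Loose aluminium carrier on the bed between the rails, 0.3 to 0.45 kg, 235 mm long (x), 64 wide, 6 thick, leading edge rounded at x +117.5 mm, white 60x44x6 mm coupon on top, turned-up flange at the outer end. Origin: centre of its underside; x along the press's x. Starts 25 to 50 mm short of home; fully home its origin is at x -27.5, z +18 mm in the press's frame.
- push_face (a point): Centre of the outer face of the carrier's flange (64 mm wide, 34 mm high, 6 mm thick), at carrier x -117.5 mm, 20 mm above the carrier's underside; push here along the press's x.
- handle_center (a point): Centre of the handle: on the screw axis, 185 mm above the worktop, 35 mm above the arm's top. Level round steel bar 10 mm thick through a 30 mm hub, 150 mm between the centres of its 19 mm ball ends; it stays at this height. Pushed round by one half with some 1 to 5 N at 55 mm from the axis; stays where it is left.
- handle (a joint): Turn of the handle, rad, growing clockwise from above (tightening), range to 16; starts at 0 to 3.1. At 0 the bar lies along the press's x; at q it is turned clockwise by q. Each rad lowers the foot 2.5 mm. The foot is set to another length each time, so where the tab pops is not known: 5 to 12 rad from the start, so watch the tab.
- plunger: Sprung steel stem with a round foot (36 mm wide, 8 mm thick) below a 44x54x36 mm spring housing under the arm, on the screw axis; neither turns. Origin: on the axis at the housing's underside, so it does not show the foot's set length. The foot starts 4 to 17 mm above the coupon of the homed carrier (coupon top 30 mm above the worktop). On the coupon the spring gives 12 mm (5 to 17 N), then is solid.
- tab (a joint): Force tab, m: 0 in, 0.020 out. Steel tab 24 mm wide, 8 mm thick in a dark-rimmed window in the side of the spring housing that faces the robot. It stays in until the foot's spring has given 10.3 mm, then pops out all at once. At 12 mm the spring is solid: after the pop about 0.6 rad of handle is left before the clamp is overtightened.
- tab_tip (a point): Middle of the tab's outer end; with the tab in, at x 0, y +29 mm in the press's frame, 93 mm above the worktop with the handle at 0 and sinking 2.5 mm a rad; moves along the press's +y as the tab comes out.
- marker: Bystander: marker pen lying on the worktop near the robot, 14x132x15 mm, long along its y, origin at the centre of its underside.
- tweezers: Bystander: steel tweezers lying on the worktop, 17x131x10 mm, long along their y, origin at the centre of its underside.
- petri: Bystander: clear petri dish, 62 mm wide, 14 mm high, origin at the centre of its underside.
- beaker: Bystander: small plastic beaker, 53x62x56 mm, origin at the centre of its underside.
- bottle: Bystander: dropper bottle, 33 mm wide, 100 mm tall, origin at the centre of its underside.
- tape: Bystander: roll of tape lying flat, 96 mm wide, 25 mm high, origin at the centre of its underside.

How it is judged:
On the way, in this order (a step that is already met when the one before it is completed fails the run):
1. the carrier is fully home in the edge clip (x of carrier in the frame of press above -0.031 m and z of carrier in the frame of press below 0.022 m), for 0.2 s.
2. the force tab has popped out with the foot pressing on the carrier (all of step 1 and value of joint tab above 0.015 m and contact force between plunger and carrier above 8 N), for 0.2 s.
At the end, for the whole second after the job is handed in: The carrier is under the edge clip with its edge within 3.5 mm of the column and flat on the bed, at rest; the force tab is out by more than 15 mm of its 20 mm and the foot presses on the carrier with more than 8 N (all of step 2 and linear speed of carrier below 0.01 m/s); the robot touches nothing.
It fails at once if the clamp is overtightened: the foot presses on the carrier with more than 35 N (the sound spring gives at most 17 N) (contact force between plunger and carrier above 35 N).
It fails at once if a bystander is moved by more than 30 mm (distance of any of marker, tweezers, petri, beaker, bottle, tape from where it was at the start of the episode above 0.03 m).
It also fails if it takes over 64 s, if anything falls off the work surface, if the arm or the gripper's body presses on something with over 40 N, if the wrist force passes 120 N, or if a joint passes its speed limit or range.

## Working session

There is one attempt and no reset: what is moved stays moved. The work goes in short steps, Python scripts to look and compute and a tool call to move; the robot and the scene stay as the last step left them, time stands still between calls to the robot, and variables do not carry over. Pictures are saved under pics/ and viewed, and the job is handed in when it is done.

Besides the shell and the picture viewer there is one more tool, called by a JSON object that holds its "api" and its "payload", one argument or row to a line. play_rows: Moves the arm, as the interface text tells. Its arguments: {"type":"object","properties":{"steps":{"type":"array"},"fingers":{"type":"number"},"squeeze":{"type":"number"}},"required":["steps"]}

```bash
mkdir -p pics; ls; cat > h.py <<'E'
import numpy as np, cv2
from station import manip
from scipy.spatial.transform import Rotation as R
def snap(n,f):
    p=manip.snapshot(n); cv2.imwrite('pics/'+f+'.png',p['img'][:,:,::-1]); return p
def ray(p,uv):
    T=np.array(p['world_from_camera']);d=np.linalg.inv(p['K'])@[uv[0],uv[1],1];return T[:3,3],T[:3,:3]@d
def atz(p,uv,z):
    o,d=ray(p,uv);return o+d*(z-o[2])/d[2]
def proj(p,X):
    T=np.linalg.inv(np.array(p['world_from_camera']));c=T[:3,:3]@np.array(X)+T[:3,3];u=np.array(p['K'])@c;return u[:2]/u[2]
E
python3 - <<'E'
from h import *
for n in ['top','scene']:
    p=snap(n,n+'0')
    print(n,np.round(p['world_from_camera'],3).tolist())
    for l,z in [('press',0),('clip_nose',.0215),('back_stop',.021),('carrier',.018),('push_face',.038),('handle_center',.185),('plunger',.07),('tab_tip',.09),('marker',0),('tweezers',0),('petri',0),('beaker',0),('bottle',0),('tape',0)]:
        for r in manip.pinpoint(l,p)[:2]: print(l,np.round(r['point'],1),round(r['score'],2),np.round(atz(p,r['point'],z),3))
s=manip.sense();print(s['t'],s['tcp_pos'],s['tool_rot'],s['force'])
E
```

```text
pics
top [[0.021, -0.996, 0.081, 0.416], [-1.0, -0.021, -0.005, 0.072], [0.007, -0.081, -0.997, 1.396], [0.0, 0.0, 0.0, 1.0]]
press [277.4 193.1] 0.56 [0.578 0.07  0.   ]
clip_nose [259.5 195.9] 0.39 [0.566 0.128 0.022]
back_stop [254.  195.2] 0.98 [0.568 0.146 0.021]
carrier [303.9 189.3] 0.92 [ 0.591 -0.016  0.018]
carrier [253.1 194. ] 0.46 [0.572 0.149 0.018]
push_face [338.9 182. ] 0.78 [ 0.614 -0.127  0.038]
handle_center [282.  182.9] 0.6 [0.587 0.058 0.185]
marker [299.2 257.4] 0.72 [ 0.369 -0.005  0.   ]
tweezers [228.2 255.1] 0.48 [0.372 0.226 0.   ]
tweezers [194.8 185.1] 0.25 [0.599 0.343 0.   ]
petri [396.8 169.1] 0.69 [ 0.667 -0.325  0.   ]
beaker [192.8 185.8] 0.51 [0.597 0.349 0.   ]
bottle [175.3 154.3] 0.58 [0.701 0.411 0.   ]
tape [157.6 182.3] 0.88 [0.606 0.466 0.   ]
scene [[-0.719, -0.418, 0.555, -0.152], [-0.695, 0.42, -0.584, 0.805], [0.011, -0.805, -0.593, 0.868], [0.0, 0.0, 0.0, 1.0]]
press [281.  239.6] 0.61 [ 0.575  0.061 -0.   ]
clip_nose [264.2 241.6] 0.47 [0.588 0.125 0.021]
back_stop [266.5 248.5] 0.71 [0.559 0.143 0.021]
carrier [292.  226.6] 0.77 [0.581 0.001 0.018]
push_face [266.6 241.9] 0.6 [0.567 0.134 0.038]
push_face [264.4 247.1] 0.55 [0.554 0.156 0.038]
handle_center [278.4 189.5] 0.56 [0.595 0.053 0.185]
plunger [278.2 223.3] 0.53 [0.58  0.069 0.07 ]
tab_tip [166.8 276.2] 0.58 [0.609 0.461 0.09 ]
marker [339.3 259. ] 0.62 [ 0.378 -0.     0.   ]
petri [328.3 187.6] 0.55 [ 0.667 -0.3    0.   ]
beaker [203.  285.2] 0.93 [0.591 0.368 0.   ]
beaker [310.6 205.4] 0.69 [ 0.636 -0.158  0.   ]
bottle [167.1 274.2] 0.72 [0.704 0.416 0.   ]
tape [172.  299.8] 0.91 [0.607 0.463 0.   ]
1.5 [ 0.266677   -0.56524633  0.2563306 ] [9.75814571e-01 2.18599912e-01 1.32971827e-05 3.22854743e-05] [-0.11829211  0.62884112  0.46715851]
```

```bash
python3 - <<'E'
import cv2
a=cv2.imread('pics/top0.png')[110:290,140:420];cv2.imwrite('pics/t0z.png',cv2.resize(a,None,fx=2.8,fy=2.8,interpolation=2))
a=cv2.imread('pics/scene0.png')[130:330,150:410];cv2.imwrite('pics/s0z.png',cv2.resize(a,None,fx=3,fy=3,interpolation=2))
E
```

```text
(no output)
```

View pics/t0z.png

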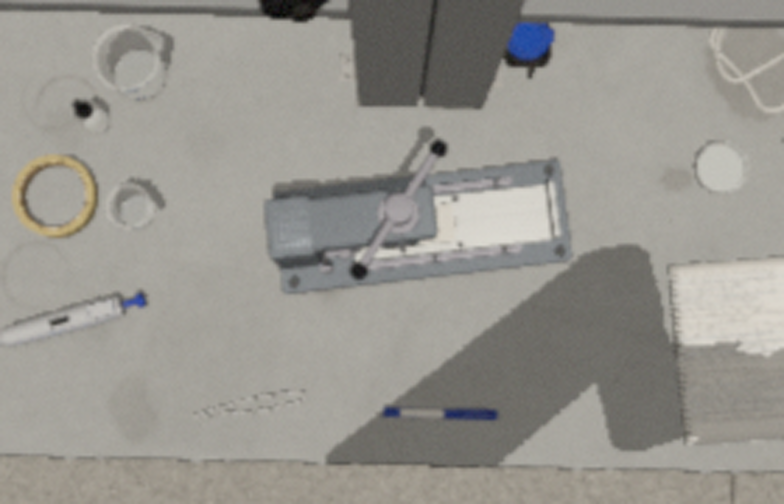

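View pics/s0z.png

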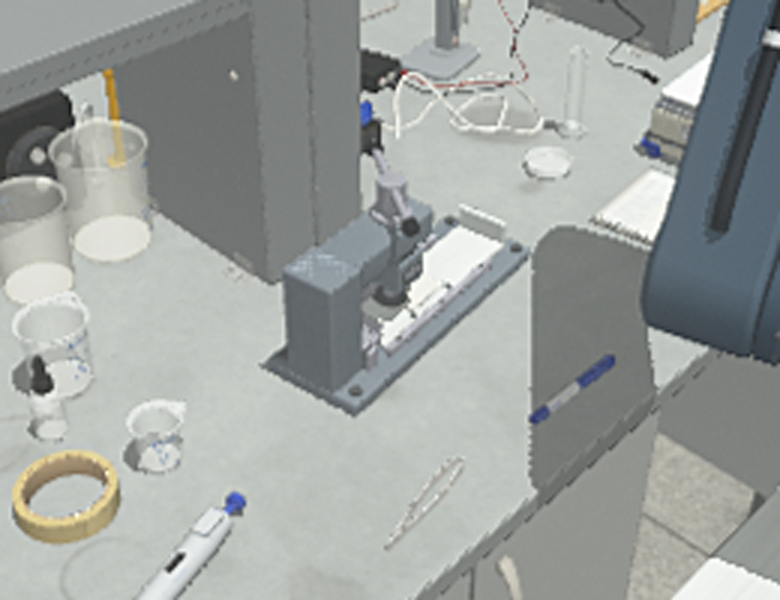

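```bash
python3 - <<'E'
import cv2
a=cv2.imread('pics/top0.png')[155:225,230:350];cv2.imwrite('pics/t0zz.png',cv2.resize(a,None,fx=6.6,fy=6.6,interpolation=2))
E
```

```text
(no output)
```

View pics/t0zz.png

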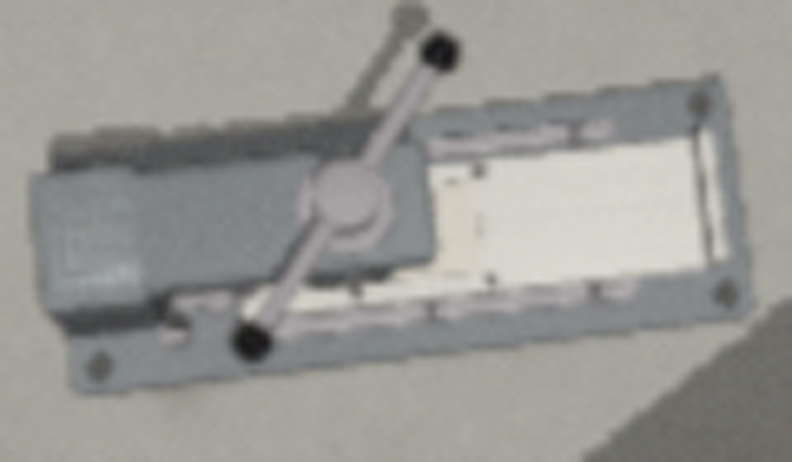

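```bash
cat > est.py <<'E'
from h import *
from scipy.optimize import least_squares
p=manip.snapshot('top')
f=lambda u,v:(u/6.6+230-.42,v/6.6+155-.42)
obs=[((140,60,.009),f(70,390)),((-200,60,.009),f(752,313)),((-200,-60,.018),f(718,75)),((0,0,.192),f(347,200)),((-200,0,.018),None)]
def X(t,l): 
    c,s=np.cos(t[2]),np.sin(t[2]);return np.array([t[0]+(c*l[0]-s*l[1])/1e3,t[1]+(s*l[0]+c*l[1])/1e3,l[2]])
fun=lambda t:np.concatenate([proj(p,X(t,l))-o for l,o in obs if o])
r=least_squares(fun,[.58,.06,1.67]);t=r.x
print(t,np.degrees(t[2]),r.fun.round(2))
b1=atz(p,f(252,340),.185);b2=atz(p,f(440,52),.185)
print(b1,b2,(b1+b2)/2,np.linalg.norm(b1-b2))
d=b1-b2;a=np.arctan2(d[1],d[0]);print('bar ang world',np.degrees(a),'q',np.degrees((t[2]-a)%np.pi))
print('pushtop',atz(p,f(705,195),.052),'home face',X(t,(-145,0,.038)), 'flange inner top left/right',atz(p,f(695,128),.052),atz(p,f(720,255),.052))
def local(P): c,s=np.cos(t[2]),np.sin(t[2]);e=np.array(P[:2])-t[:2];return [c*e[0]+s*e[1],-s*e[0]+c*e[1]]
for v in [(695,128),(710,260),(715,135),(728,255)]: print(v,np.round(local(atz(p,f(*v),.052)),4))
E
python3 est.py
```

```text
[0.58312386 0.05935626 1.7105517 ] 98.00739322976305 [ 0.05  0.96  0.    0.36  0.79 -0.06 -0.73 -1.11]
[0.51907189 0.09694633 0.185     ] [0.64682515 0.01787866 0.185     ] [0.58294852 0.0574125  0.185     ] 0.15024177392869467
bar ang world 148.24625350747579 q 129.76113972228728
pushtop [ 0.60520125 -0.11708544  0.052     ] home face [ 0.60332249 -0.08423001  0.038     ] flange inner top left/right [ 0.63772476 -0.11193277  0.052     ] [ 0.57624477 -0.12459532  0.052     ]
(695, 128) [-0.1772 -0.0302]
(710, 260) [-0.1761  0.0343]
(715, 135) [-0.1864 -0.0257]
(728, 255) [-0.185   0.0329]
```

{"api": "play_rows", "payload": {
  "steps": [
    [[0,0,0,0,0,8.63],[0,0,0,0,0,8.63],[0.05,-0.0416,0,0,0,0],[0.05,-0.0416,0,0,0,0],[0.05,-0.0416,0,0,0,0],[0.05,-0.0416,0,0,0,0],[0.05,-0.0416,0,0,0,0],[0.05,-0.0416,0,0,0,0],[0.05,-0.0416,0,0,0,0],[0.05,-0.0416,0,0,0,0]]
  ],
  "fingers": 0,
  "squeeze": 60
}}

```text
t: 2.8
tcp_pos: [0.6041, -0.1935, 0.2565]
tool_rot: [0.998, 0.07, 0.0, 0.0]
force: [0.5, -0.7, 0.8]
finger_gap: -0.002
```

```bash
python3 - <<'E'
from h import *
print(manip.tips_ahead)
p=snap('wrist','w1')
s=manip.sense();print(s['t'],s['tcp_pos'])
for l,z in [('push_face',.038),('handle_center',.185),('carrier',.018),('back_stop',.021)]:
    for r in manip.pinpoint(l,p)[:1]: print(l,np.round(r['point'],1),round(r['score'],2),np.round(atz(p,r['point'],z),3))
for L in [(-.183,0,.038),(-.2,-.06,.018),(-.2,.06,.018)]:
    t=[.583,.0582,np.radians(98)];c,s_=np.cos(t[2]),np.sin(t[2]);print(L,proj(p,[t[0]+c*L[0]-s_*L[1],t[1]+s_*L[0]+c*L[1],L[2]]))
E
```

```text
0.025
2.85 [ 0.60903503 -0.18680673  0.25664729]
push_face [213.7 173.9] 0.63 [ 0.609 -0.123  0.038]
carrier [111.2 170.8] 0.63 [ 0.593 -0.008  0.018]
(-0.183, 0, 0.038) [213.31962344 174.16823626]
(-0.2, -0.06, 0.018) [230.1488611  114.54589226]
(-0.2, 0.06, 0.018) [234.38095259 223.39583869]
```

View pics/w1.png

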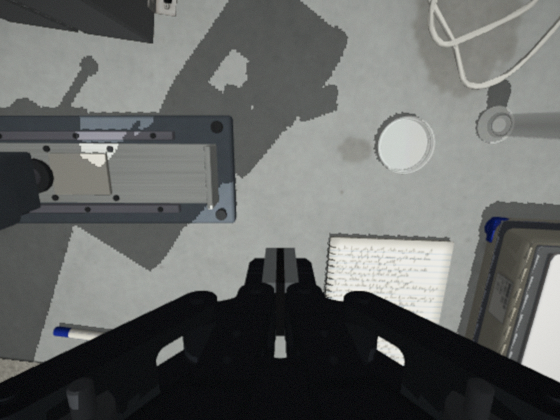

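{"api": "play_rows", "payload": {
  "steps": [
    [[0,0,0.051,0,0,0],[0,0,0.051,0,0,0],[0,0,0.051,0,0,0],[0,0,0.051,0,0,0],[0,0,0,0,0,0],[0,-0.01,0,0,0,0],[0,-0.01,0,0,0,0],[0,-0.01,0,0,0,0],[0,-0.006,0,0,0,0]]
  ]
}}

```text
t: 4.18
tcp_pos: [0.5982, -0.1584, 0.0536]
tool_rot: [0.998, 0.07, 0.001, 0.0]
force: [0.3, -0.2, 1.4]
finger_gap: -0.001
```

```bash
cat >> h.py <<'E'
A=np.radians(98);XH=np.array([np.cos(A),np.sin(A)]);YH=np.array([-np.sin(A),np.cos(A)]);O=np.array([.583,.0582])
def loc(P): e=np.array(P[:2])-O; return np.round([e@XH,e@YH,P[2]],4)
def wor(L): return np.append(O+XH*L[0]+YH*L[1],L[2])
E
python3 - <<'E'
from h import *
s=manip.sense();print(s['t'],loc(s['tcp_pos']),s['force'],s['q'])
p=manip.snapshot('wrist');T=np.array(p['world_from_camera']);print(T[:3,3]-s['tcp_pos'])
E
```

```text
4.175 [-0.2166  0.0151  0.0536] [ 0.28079099 -0.19560047  1.428362  ] [-4.39261985e-01  7.93147452e-01  1.58250228e+00  3.97501229e-05
  7.64222164e-01  9.90797385e-01]
[0.06559533 0.00915699 0.11824401]
```

{"api": "play_rows", "payload": {
  "steps": [
    [[0.015,0,0,0,0,0],[0,-0.008,0,0,0,0],[0,-0.008,0,0,0,0],[0,-0.008,0,0,0,0],[0,-0.006,0,0,0,0],[0,-0.006,0,0,0,0],[0,0,0,0,0,0]]
  ]
}}

```text
t: 5.1
tcp_pos: [0.6099, -0.1249, 0.0534]
tool_rot: [0.998, 0.07, 0.003, 0.003]
force: [1.6, -9.7, -0.2]
finger_gap: -0.003
```

```bash
python3 - <<'E'
from h import *
s=manip.sense();print(s['t'],loc(s['tcp_pos']),s['force'])
E
```

```text
5.1 [-0.1851 -0.0011  0.0534] [ 1.61863575 -9.66584959 -0.17664762]
```

{"api": "play_rows", "payload": {
  "steps": [
    [[0,-0.004,0,0,0,0],[0,-0.004,0,0,0,0],[0,0,0,0,0,0],[0,0,0,0,0,0]]
  ]
}}

```text
t: 5.6
tcp_pos: [0.608, -0.1161, 0.0529]
tool_rot: [0.998, 0.07, 0.002, 0.002]
force: [1.6, -6.2, 0.2]
finger_gap: 0.0
```

```bash
python3 - <<'E'
from h import *
s=manip.sense();print(s['t'],loc(s['tcp_pos']),s['force'])
p=snap('wrist','w2')
E
```

```text
5.6 [-0.1761 -0.0005  0.0529] [ 1.57220088 -6.18294875  0.19837738]
```

View pics/w2.png

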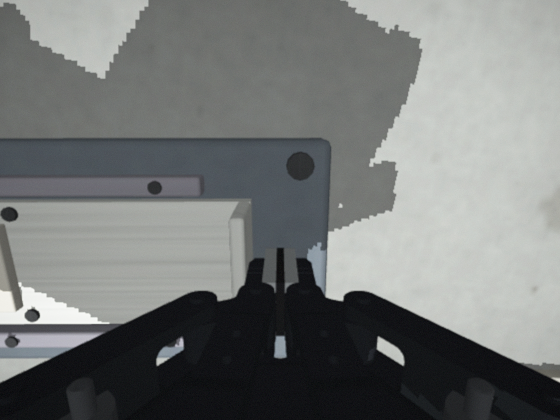

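{"api": "play_rows", "payload": {
  "steps": [
    [[0,-0.004,0,0,0,0],[0,-0.004,0,0,0,0],[0,-0.004,0,0,0,0],[0,0,0,0,0,0],[0,0,0,0,0,0]]
  ]
}}

```text
t: 6.28
tcp_pos: [0.6062, -0.104, 0.0527]
tool_rot: [0.998, 0.07, 0.002, 0.002]
force: [0.5, -6.2, -1.1]
finger_gap: -0.003
```

{"api": "play_rows", "payload": {
  "steps": [
    [[0,-0.003,0,0,0,0],[0,0,0,0,0,0],[0,0,0,0,0,0]]
  ]
}}

```text
t: 6.65
tcp_pos: [0.6059, -0.1012, 0.0528]
tool_rot: [0.998, 0.07, 0.002, 0.002]
force: [1.1, -7.3, -1.1]
finger_gap: 0.004
```

```bash
python3 - <<'E'
from h import *
s=manip.sense();print(s['t'],loc(s['tcp_pos']),s['force'])
E
```

```text
6.65 [-0.161  -0.0005  0.0528] [ 1.12247676 -7.33653491 -1.14304787]
```

{"api": "play_rows", "payload": {
  "steps": [
    [[0,-0.003,0,0,0,0],[0,-0.003,0,0,0,0],[0,0,0,0,0,0],[0,0,0,0,0,0]]
  ]
}}

```text
t: 7.15
tcp_pos: [0.6067, -0.0987, 0.0536]
tool_rot: [0.997, 0.071, 0.004, 0.005]
force: [0.7, -15.8, -0.5]
finger_gap: 0.0
```

{"api": "play_rows", "payload": {
  "steps": [
    [[0,-0.003,0,0,0,0],[0,0,0,0,0,0],[0,0,0,0,0,0]]
  ]
}}

```text
t: 7.52
tcp_pos: [0.6078, -0.0983, 0.0543]
tool_rot: [0.997, 0.071, 0.005, 0.007]
force: [1.5, -21.9, 0.6]
finger_gap: 0.001
```

```bash
python3 - <<'E'
from h import *
s=manip.sense();print(s['t'],loc(s['tcp_pos']),s['force'])
E
```

```text
7.525 [-0.1584 -0.0027  0.0543] [  1.52335188 -21.854988     0.5796039 ]
```

{"api": "play_rows", "payload": {
  "steps": [
    [[0,-0.0025,0,0,0,0],[0,0,0,0,0,0],[0,0,0,0,0,0]]
  ]
}}

```text
t: 7.9
tcp_pos: [0.6084, -0.098, 0.0548]
tool_rot: [0.997, 0.071, 0.006, 0.009]
force: [1.1, -29.1, 0.9]
finger_gap: -0.001
```

```bash
python3 - <<'E'
from h import *
s=manip.sense();print(s['t'],loc(s['tcp_pos']),s['force'])
p=snap('top','t3');q=snap('scene','s3')
a=p['img'][155:225,230:350,::-1];cv2.imwrite('pics/t3z.png',cv2.resize(a,None,fx=6.6,fy=6.6,interpolation=2))
a=q['img'][180:260,220:340,::-1];cv2.imwrite('pics/s3z.png',cv2.resize(a,None,fx=6.6,fy=6.6,interpolation=2))
print(q['K'],[ (proj(q,wor(l))-[220,180])*6.6 for l in [(0,.029,.087),(0,.049,.087),(0,0,.03),(.062,0,.0215),(.09,0,.021)]])
E
```

```text
7.9 [-0.1582 -0.0034  0.0548] [  1.07452651 -29.09851959   0.92773422]
[[406.40869416   0.         285.72309421]
 [  0.         406.40869416 214.81754671]
 [  0.           0.           1.        ]] [array([444.25034504, 267.07504935]), array([478.14092123, 282.21384157]), array([395.63564273, 336.97963751]), array([319.49339469, 414.43232416]), array([283.57509717, 445.54852524])]
```

View pics/t3z.png

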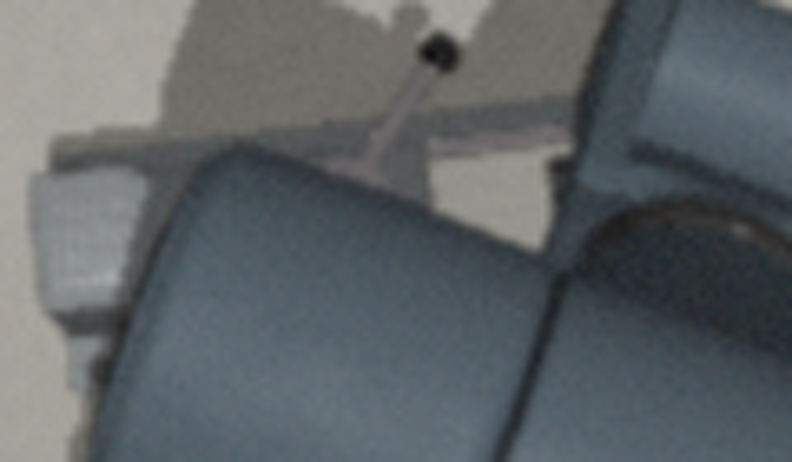

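View pics/s3z.png

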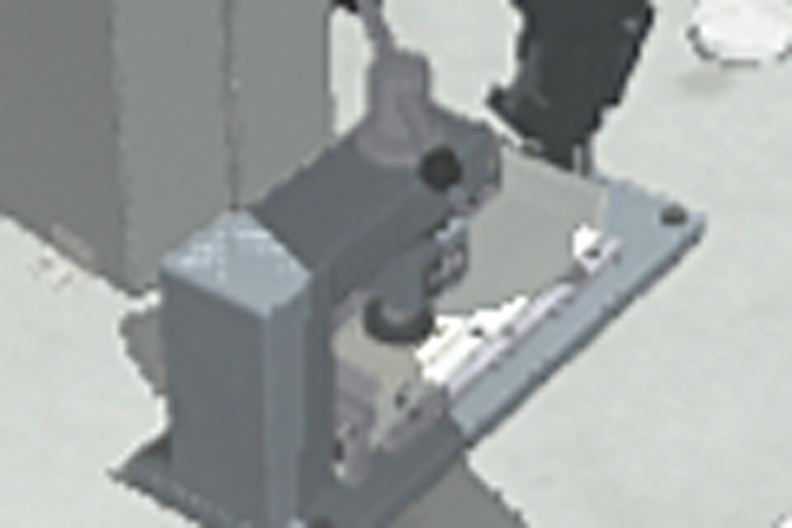

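{"api": "play_rows", "payload": {
  "steps": [
    [[0,0.015,0,0,0,0],[0,0.02,0,0,0,0],[0,0.0,-0.04,0,0,0],[0,0,-0.055,0,0,0],[0,0,-0.055,0,0,0],[0,0,-0.055,0,0,-10.5],[0,0,-0.03,0,0,-10.5],[0,0,0,0,0,-10.5],[0,0,0,0,0,-10.5],[0,0,0,0,0,-10.5]]
  ]
}}

```text
t: 9.25
tcp_pos: [0.6072, -0.1216, 0.2869]
tool_rot: [0.862, 0.507, -0.0, -0.001]
force: [-0.7, -0.3, 1.0]
finger_gap: 0.001
```

{"api": "play_rows", "payload": {
  "steps": [
    [[0,0,0,0,0,-10.5],[0,0,0,0,0,-10.5],[0,0,0,0,0,-10.5],[0,0,0,0,0,-10.5],[0,0,0,0,0,-10.5],[0,0,0,0,0,-10.5],[0,0,0,0,0,-10.5],[0,0,0,0,0,-10.5],[0,0,0,0,0,-10.5],[0,0,0,0,0,-10.5]]
  ]
}}

```text
t: 10.5
tcp_pos: [0.6072, -0.1216, 0.2867]
tool_rot: [0.123, 0.992, 0.001, -0.001]
force: [-0.0, 1.1, 0.2]
finger_gap: -0.001
```

```bash
python3 - <<'E'
from h import *
p=snap('top','t4');q=snap('scene','s4')
s=manip.sense();print(s['t'],loc(s['tcp_pos']),s['force'],s['tool_rot'],s['q'])
x=R.from_quat(s['tool_rot']).as_matrix();print(x.round(3),np.degrees(np.arctan2(x[1,0],x[0,0])))
a=p['img'][135:225,230:350,::-1];cv2.imwrite('pics/t4z.png',cv2.resize(a,None,fx=6.6,fy=6.6,interpolation=2))
a=q['img'][180:260,220:340,::-1];cv2.imwrite('pics/s4z.png',cv2.resize(a,None,fx=6.6,fy=6.6,interpolation=2))
f=lambda u,v:(u/6.6+230-.42,v/6.6+155-.42)
print('pillar',[atz(p,(c,147),0).round(3) for c in (268,312)])
print('fl pred', [(proj(p,wor(l))-[229.58,134.58])*6.6 for l in [(-.145,-.032,.052),(-.145,.032,.052)]])
E
```

```text
10.6 [-0.1815  0.001   0.2868] [-0.54431252  0.00642016  0.03224292] [ 1.26084858e-01  9.92019059e-01  4.38973999e-04 -7.75845931e-04] [-3.78183094e-01  4.88905212e-01  1.41186543e+00  4.89884183e-04
  1.24254353e+00 -1.69629497e+00]
[[-0.968  0.25  -0.001]
 [ 0.25   0.968  0.001]
 [ 0.002  0.001 -1.   ]] 165.5132075643462
pillar [array([0.732, 0.104, 0.   ]), array([ 0.735, -0.042,  0.   ])]
fl pred [array([630.82979614, 264.46328903]), array([647.76194531, 395.26825781])]
```

View pics/t4z.png

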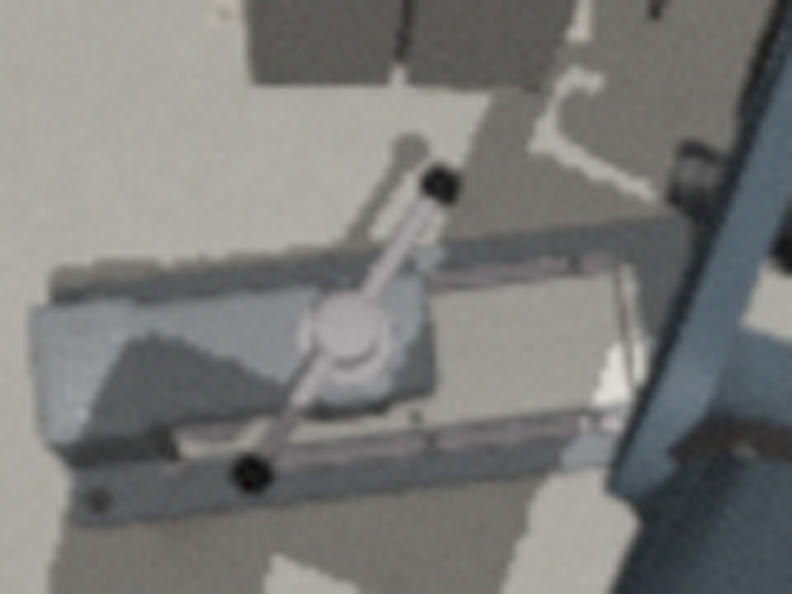

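View pics/s4z.png

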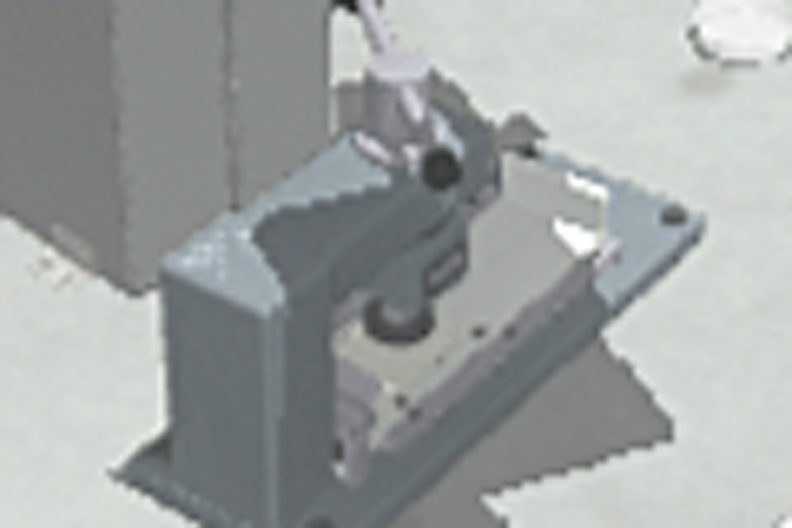

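{"api": "play_rows", "payload": {
  "steps": [
    [[0,0,0,0,0,-10.5],[0,0,0,0,0,-10.5],[0,0,0,0,0,-1.5],[0.01,0.036,0,0,0,0],[0.01,0.036,0,0,0,0],[0.01,0.036,0,0,0,0],[0.01,0.036,0,0,0,0],[0.009,0.036,0,0,0,0],[0,0,0,0,0,0],[0,0,0,0,0,0]]
  ]
}}

```text
t: 11.85
tcp_pos: [0.5346, 0.049, 0.2875]
tool_rot: [-0.069, 0.998, -0.0, 0.0]
force: [-0.1, -1.0, 0.6]
finger_gap: -0.003
```

```bash
python3 - <<'E'
from h import *
p=snap('wrist','w5')
s=manip.sense();print(s['t'],loc(s['tcp_pos']),s['force'])
x=R.from_quat(s['tool_rot']).as_matrix();print(np.degrees(np.arctan2(x[1,0],x[0,0])),s['q'])
for l in ([0,0,.19],[0,.049,.087],[.032,.038,.185]): print(proj(p,wor(l)))
E
```

```text
11.9 [-0.0028  0.0491  0.2874] [0.06434656 0.99211335 0.30916645]
-172.1188027140002 [-1.17382405e-01  3.71262125e-01  1.61675969e+00 -3.82370737e-04
  1.15281539e+00 -1.82557632e+00]
[283.48858249 284.48176669]
[282.38836841 190.18177012]
[328.08876306 233.06067945]
```

View pics/w5.png

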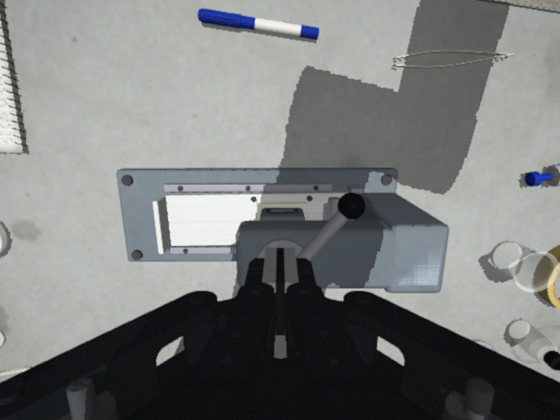

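```bash
cat > circ.py <<'E'
import sys,numpy as np
# start angle deg(local), r, step rad, n ; start local pos optional (commanded)
a0,r,st,n=np.radians(float(sys.argv[1])),float(sys.argv[2]),float(sys.argv[3]),int(sys.argv[4])
P=np.array([float(sys.argv[5]),float(sys.argv[6])]) if len(sys.argv)>6 else r*np.array([np.cos(a0),np.sin(a0)])
rows=[]
for k in range(1,n+1):
    a=a0-k*st;T=r*np.array([np.cos(a),np.sin(a)]);d=np.round(T-P,4);P=P+d
    rows.append([float(d[1]),float(d[0]),0,0,0,0])
    if k%10==0 or k==n: print(rows,'end deg',np.degrees(a)%360,P.round(4));rows=[]
E
python3 circ.py 93 .05 .2 24
```

```text
[[-0.0005, 0.01, 0, 0, 0, 0], [-0.0024, 0.0097, 0, 0, 0, 0], [-0.0043, 0.009, 0, 0, 0, 0], [-0.0061, 0.0079, 0, 0, 0, 0], [-0.0075, 0.0066, 0, 0, 0, 0], [-0.0086, 0.005, 0, 0, 0, 0], [-0.0095, 0.0032, 0, 0, 0, 0], [-0.0099, 0.0012, 0, 0, 0, 0], [-0.0099, -0.0008, 0, 0, 0, 0], [-0.0096, -0.0027, 0, 0, 0, 0]] end deg 338.40844097383535 [ 0.0465 -0.0184]
[[-0.0089, -0.0046, 0, 0, 0, 0], [-0.0078, -0.0062, 0, 0, 0, 0], [-0.0064, -0.0077, 0, 0, 0, 0], [-0.0047, -0.0088, 0, 0, 0, 0], [-0.0029, -0.0095, 0, 0, 0, 0], [-0.0009, -0.01, 0, 0, 0, 0], [0.001, -0.0099, 0, 0, 0, 0], [0.003, -0.0095, 0, 0, 0, 0], [0.0049, -0.0088, 0, 0, 0, 0], [0.0065, -0.0076, 0, 0, 0, 0]] end deg 223.81688194767074 [-0.0361 -0.0346]
[[0.0078, -0.0061, 0, 0, 0, 0], [0.0089, -0.0045, 0, 0, 0, 0], [0.0097, -0.0026, 0, 0, 0, 0], [0.0099, -0.0007, 0, 0, 0, 0]] end deg 177.98025833720482 [-0.05    0.0017]
```

{"api": "play_rows", "payload": {
  "steps": [
    [[0,0,0.047,0,0,0],[0,0,0.047,0,0,0],[0,0,0,0,0,0],[0,0,0,0,0,0]]
  ]
}}

```text
t: 12.4
tcp_pos: [0.5355, 0.0485, 0.1944]
tool_rot: [-0.069, 0.998, -0.0, 0.001]
force: [0.0, -0.9, 0.5]
finger_gap: -0.003
```

{"api": "play_rows", "payload": {
  "steps": [
    [[-0.0005,0.01,0,0,0,0],[-0.0024,0.0097,0,0,0,0],[-0.0043,0.009,0,0,0,0],[-0.0061,0.0079,0,0,0,0],[-0.0075,0.0066,0,0,0,0],[-0.0086,0.005,0,0,0,0],[-0.0095,0.0032,0,0,0,0],[-0.0099,0.0012,0,0,0,0],[-0.0099,-0.0008,0,0,0,0],[-0.0096,-0.0027,0,0,0,0]]
  ]
}}

```text
t: 13.65
tcp_pos: [0.5947, 0.108, 0.193]
tool_rot: [-0.07, 0.998, 0.001, -0.001]
force: [-4.2, -0.6, 0.6]
finger_gap: 0.001
```

```bash
cat > look.py <<'E'
import sys
from h import *
n=sys.argv[1]
s=manip.sense();L=loc(s['tcp_pos']);print('t',s['t'],L,'r',np.hypot(*L[:2]).round(4),'ang',np.degrees(np.arctan2(L[1],L[0])).round(1),'F',np.round(s['force'],1))
p=snap('wrist','w'+n);q=snap('scene','s'+n);t=manip.snapshot('top')
a=q['img'][180:260,220:340,::-1];b=t['img'][155:225,230:350,::-1]
A=cv2.resize(a,(600,400),interpolation=2);c=proj(p,wor([0,.04,.085])).astype(int);print('wrist tab px',c)
w=cv2.resize(p['img'][:,:,::-1],(400,300))
x0,y0=max(c[0]-50,0),max(c[1]-40,0);wz=p['img'][y0:y0+75,x0:x0+100,::-1]
wz=cv2.resize(wz,(400,300),interpolation=2) if wz.size else np.zeros((300,400,3),np.uint8)
B=cv2.resize(b,(400,233),interpolation=2)
img=np.zeros((600,800,3),np.uint8);img[:300,:400]=w;img[:300,400:]=wz;img[300:,:400]=cv2.resize(A,(400,267))[:267].repeat(1,0) if 0 else cv2.resize(q['img'][195:240,260:320,::-1],(400,300),interpolation=2)
img[300:533,400:]=B
cv2.imwrite('pics/look'+n+'.png',img)
E
python3 look.py 6
```

```text
t 13.65 [ 0.0477 -0.0185  0.193 ] r 0.0512 ang -21.2 F [-4.2 -0.6  0.6]
wrist tab px [209 133]
```

View pics/look6.png

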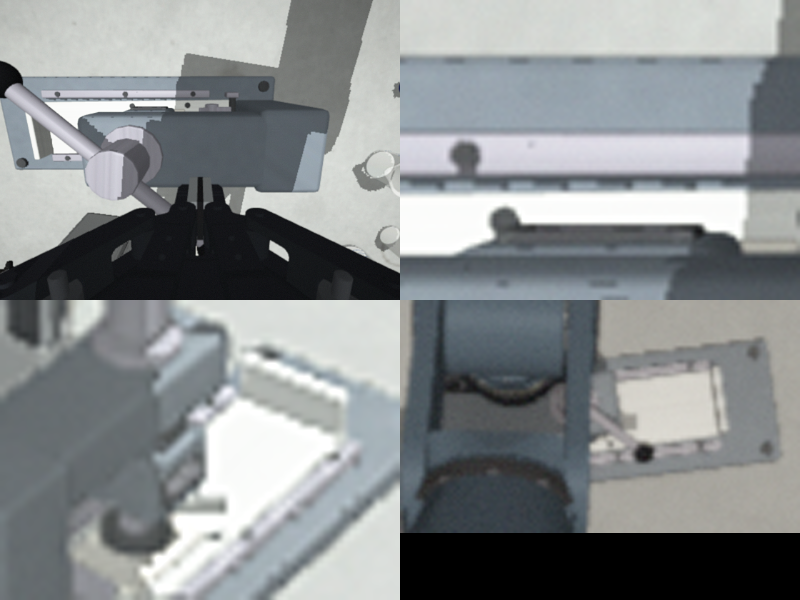

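{"api": "play_rows", "payload": {
  "steps": [
    [[-0.0089,-0.0046,0,0,0,0],[-0.0078,-0.0062,0,0,0,0],[-0.0064,-0.0077,0,0,0,0],[-0.0047,-0.0088,0,0,0,0],[-0.0029,-0.0095,0,0,0,0],[-0.0009,-0.01,0,0,0,0],[0.001,-0.0099,0,0,0,0],[0.003,-0.0095,0,0,0,0],[0.0049,-0.0088,0,0,0,0],[0.0065,-0.0076,0,0,0,0]]
  ]
}}

```text
t: 15.05
tcp_pos: [0.6231, 0.027, 0.1937]
tool_rot: [-0.07, 0.998, -0.0, 0.001]
force: [1.6, 3.6, -0.9]
finger_gap: 0.001
```

```bash
python3 look.py 7; python3 circ.py 223.8 .05 .2 30
```

```text
t 15.05 [-0.0365 -0.0353  0.1937] r 0.0508 ang -136.0 F [ 1.6  3.6 -0.9]
wrist tab px [334 106]
[[0.0079, -0.0062, 0, 0, 0, 0], [0.0089, -0.0044, 0, 0, 0, 0], [0.0096, -0.0026, 0, 0, 0, 0], [0.01, -0.0007, 0, 0, 0, 0], [0.0099, 0.0014, 0, 0, 0, 0], [0.0094, 0.0033, 0, 0, 0, 0], [0.0086, 0.0051, 0, 0, 0, 0], [0.0074, 0.0066, 0, 0, 0, 0], [0.0059, 0.0081, 0, 0, 0, 0], [0.0042, 0.009, 0, 0, 0, 0]] end deg 109.20844097383538 [-0.0165  0.0472]
[[0.0024, 0.0097, 0, 0, 0, 0], [0.0003, 0.01, 0, 0, 0, 0], [-0.0016, 0.0099, 0, 0, 0, 0], [-0.0036, 0.0093, 0, 0, 0, 0], [-0.0053, 0.0084, 0, 0, 0, 0], [-0.007, 0.0072, 0, 0, 0, 0], [-0.0082, 0.0057, 0, 0, 0, 0], [-0.0091, 0.004, 0, 0, 0, 0], [-0.0098, 0.002, 0, 0, 0, 0], [-0.01, 0.0001, 0, 0, 0, 0]] end deg 354.6168819476707 [ 0.0498 -0.0047]
[[-0.0098, -0.002, 0, 0, 0, 0], [-0.0092, -0.0038, 0, 0, 0, 0], [-0.0083, -0.0056, 0, 0, 0, 0], [-0.007, -0.0071, 0, 0, 0, 0], [-0.0054, -0.0084, 0, 0, 0, 0], [-0.0037, -0.0092, 0, 0, 0, 0], [-0.0017, -0.0099, 0, 0, 0, 0], [0.0002, -0.01, 0, 0, 0, 0], [0.0022, -0.0097, 0, 0, 0, 0], [0.0041, -0.0091, 0, 0, 0, 0]] end deg 240.02532292150607 [-0.025  -0.0433]
```

View pics/look7.png

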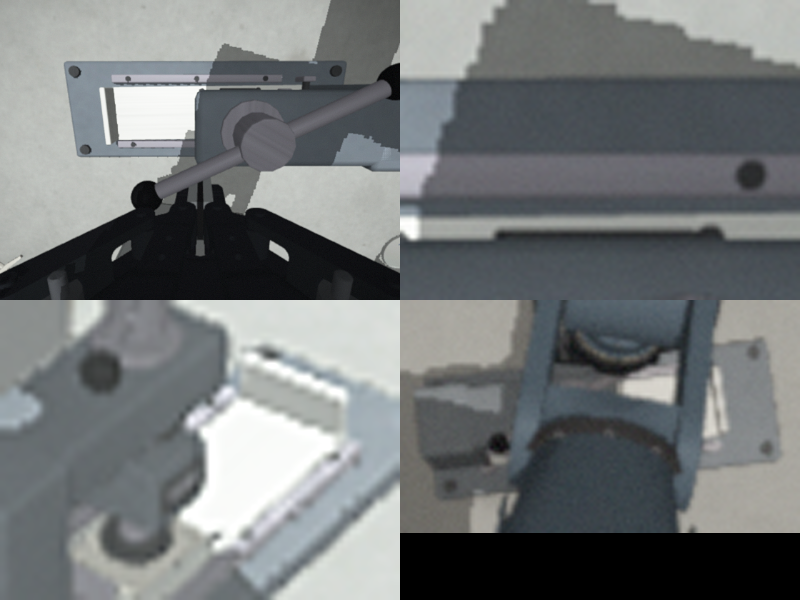

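{"api": "play_rows", "payload": {
  "steps": [
    [[0.0079,-0.0062,0,0,0,0],[0.0089,-0.0044,0,0,0,0],[0.0096,-0.0026,0,0,0,0],[0.01,-0.0007,0,0,0,0],[0.0099,0.0014,0,0,0,0]]
  ]
}}

```text
t: 15.82
tcp_pos: [0.5801, 0.008, 0.1944]
tool_rot: [-0.07, 0.998, -0.001, 0.003]
force: [5.9, 1.4, 1.4]
finger_gap: -0.001
```

```bash
python3 look.py 8; python3 - <<'E'
from h import *
import cv2
q=manip.snapshot('scene')
cv2.imwrite('pics/z8.png',cv2.resize(q['img'][205:245,262:307,::-1],(765,600) if 0 else (675,600),interpolation=2))
# predicted silhouettes
cam=np.array(q['world_from_camera'])[:2,3]
d=(cam-O);d/=np.linalg.norm(d)
for z in (.03,.034,.038,.042,.046): 
    X=np.append(O+d*.018,z);print(z,((proj(q,X)-[262,205])*15).round(0), end=' ')
print()
for z in (.055,.06,.065,.07,.075,.08): print('housing near corners',z,((proj(q,wor([.022,.027,z]))-[262,205])*15).round(0),((proj(q,wor([-.022,.027,z]))-[262,205])*15).round(0))
E
```

```text
t 15.825 [-0.0494  0.0098  0.1944] r 0.0504 ang 168.8 F [5.9 1.4 1.4]
wrist tab px [350 173]
0.03 [269. 443.] 0.034 [269. 428.] 0.038 [269. 414.] 0.042 [269. 400.] 0.046 [269. 385.] 
housing near corners 0.055 [310. 398.] [429. 297.]
housing near corners 0.06 [310. 380.] [430. 279.]
housing near corners 0.065 [310. 361.] [430. 260.]
housing near corners 0.07 [310. 343.] [431. 242.]
housing near corners 0.075 [310. 324.] [431. 224.]
housing near corners 0.08 [310. 306.] [431. 205.]
```

View pics/look8.png

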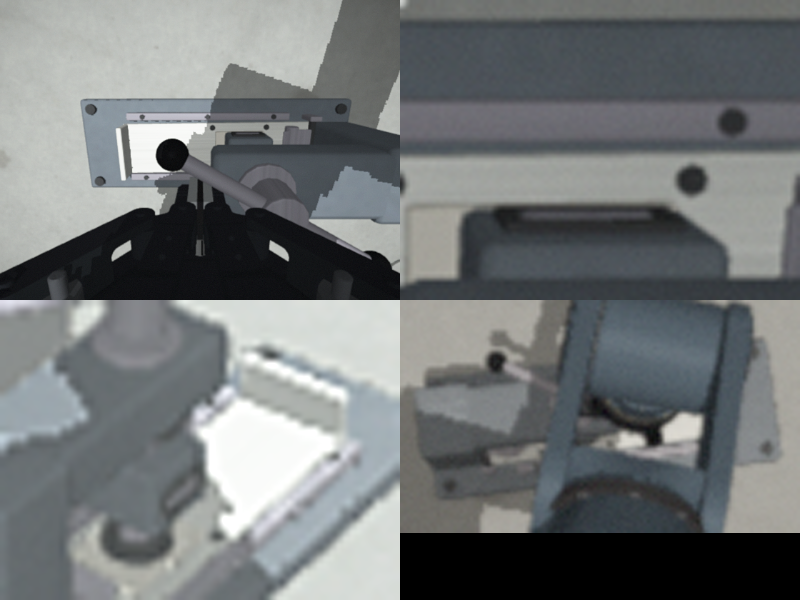

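View pics/z8.png

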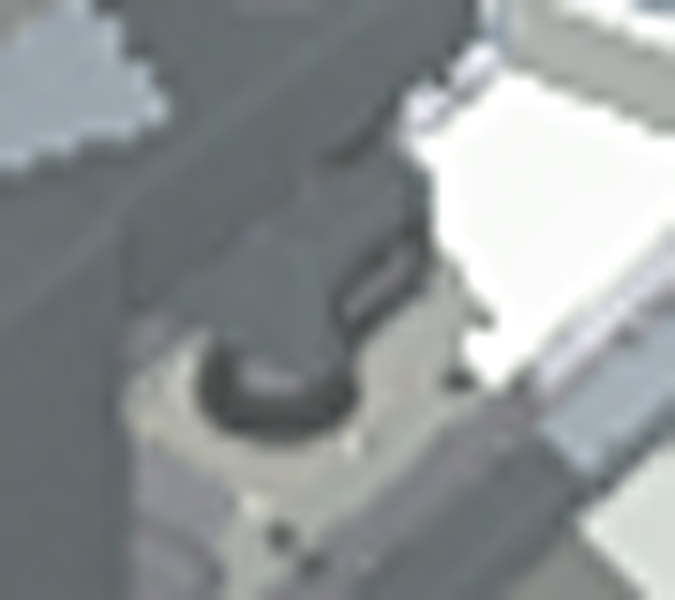

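{"api": "play_rows", "payload": {
  "steps": [
    [[0.0094,0.0033,0,0,0,0],[0.0086,0.0051,0,0,0,0],[0.0074,0.0066,0,0,0,0],[0.0059,0.0081,0,0,0,0],[0.0042,0.009,0,0,0,0]]
  ]
}}

```text
t: 16.65
tcp_pos: [0.5401, 0.0342, 0.1938]
tool_rot: [-0.07, 0.998, -0.002, 0.002]
force: [4.1, -3.8, 0.9]
finger_gap: 0.003
```

```bash
python3 look.py 9
```

```text
t 16.65 [-0.0178  0.0458  0.1938] r 0.0491 ang 111.2 F [ 4.1 -3.8  0.9]
wrist tab px [305 223]
```

View pics/look9.png

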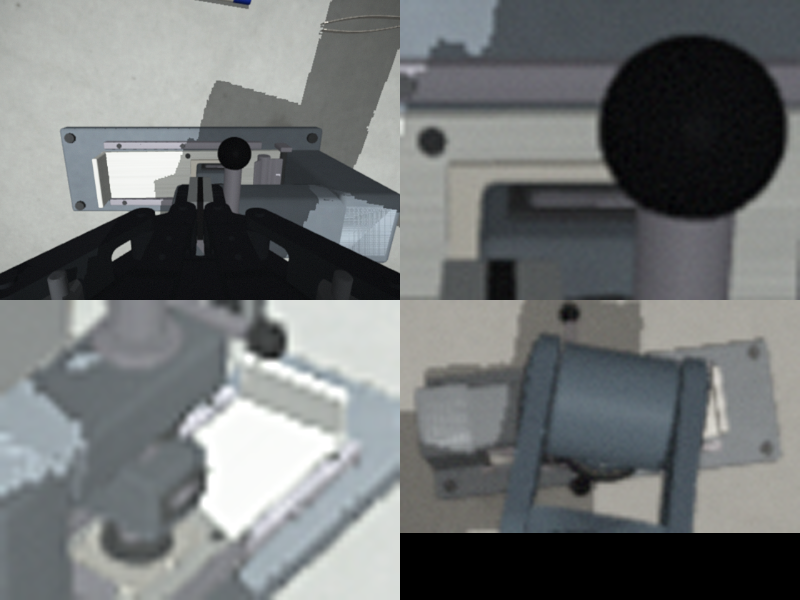

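{"api": "play_rows", "payload": {
  "steps": [
    [[0.0024,0.0097,0,0,0,0],[0.0003,0.01,0,0,0,0],[-0.0016,0.0099,0,0,0,0]]
  ]
}}

```text
t: 17.18
tcp_pos: [0.5329, 0.0635, 0.1929]
tool_rot: [-0.07, 0.998, -0.001, -0.001]
force: [1.1, -4.4, -0.9]
finger_gap: -0.0
```

```bash
python3 look.py 10
```

```text
t 17.175 [0.0123 0.0489 0.1929] r 0.0504 ang 75.9 F [ 1.1 -4.4 -0.9]
wrist tab px [263 228]
```

View pics/look10.png

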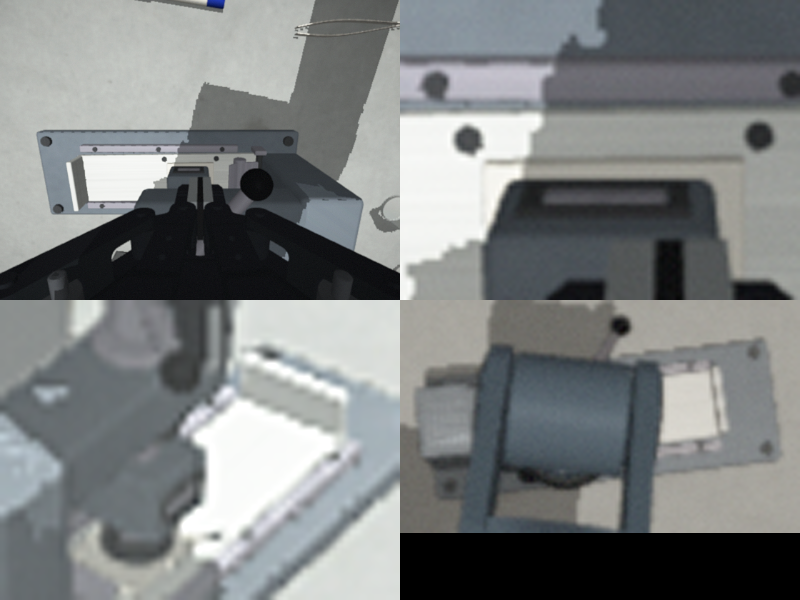

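{"api": "play_rows", "payload": {
  "steps": [
    [[-0.0036,0.0093,0,0,0,0],[-0.0053,0.0084,0,0,0,0]]
  ]
}}

```text
t: 17.58
tcp_pos: [0.5385, 0.0827, 0.1927]
tool_rot: [-0.07, 0.998, -0.001, -0.002]
force: [-1.7, -3.7, -0.5]
finger_gap: -0.001
```

```bash
python3 look.py 11
```

```text
t 17.575 [0.0305 0.0407 0.1927] r 0.0509 ang 53.2 F [-1.7 -3.7 -0.5]
wrist tab px [238 217]
```

View pics/look11.png

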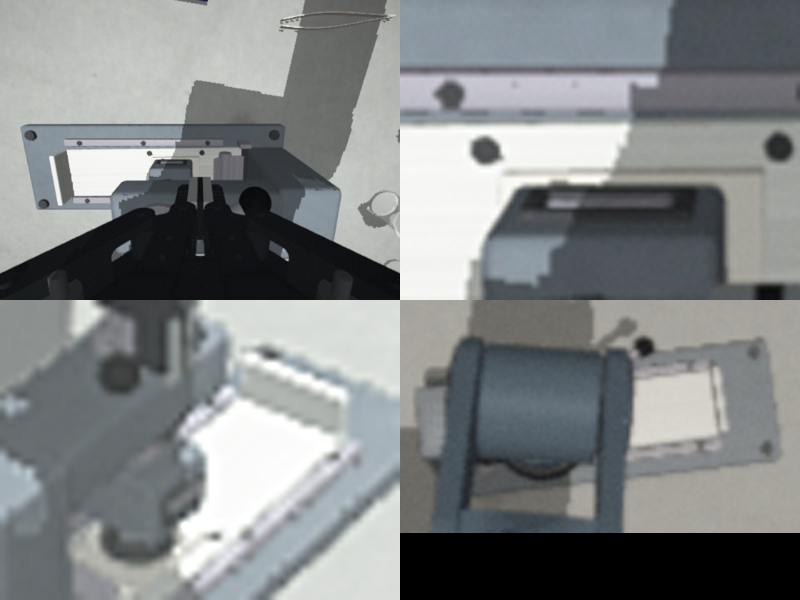

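{"api": "play_rows", "payload": {
  "steps": [
    [[-0.007,0.0072,0,0,0,0],[-0.0082,0.0057,0,0,0,0]]
  ]
}}

```text
t: 17.98
tcp_pos: [0.5511, 0.0979, 0.1925]
tool_rot: [-0.07, 0.998, -0.0, -0.003]
force: [-2.3, -4.9, -1.2]
finger_gap: -0.001
```

```bash
python3 look.py 12
```

```text
t 17.975 [0.0438 0.0261 0.1925] r 0.051 ang 30.8 F [-2.3 -4.9 -1.2]
wrist tab px [218 198]
```

View pics/look12.png

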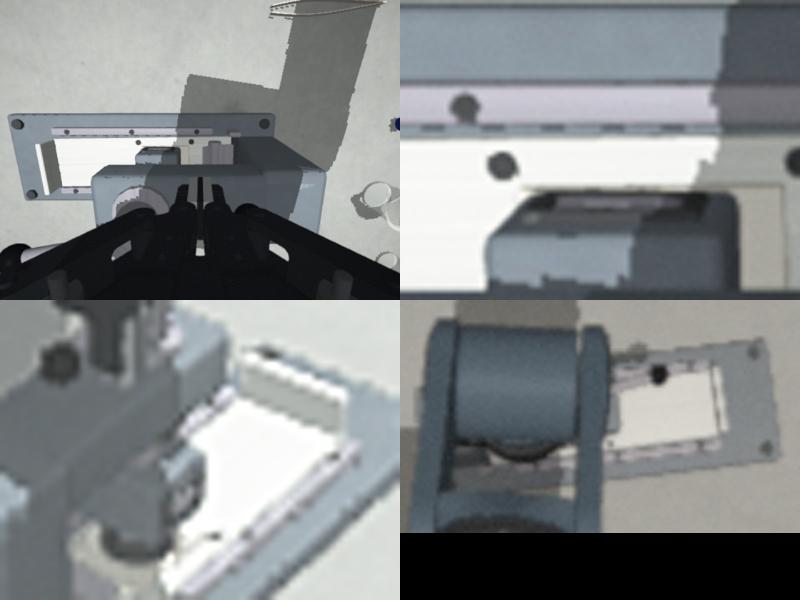

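Still in (window flat at wrist-zoom row 200); turned ≈7.0 rad.

{"api": "play_rows", "payload": {
  "steps": [
    [[-0.0091,0.004,0,0,0,0],[-0.0098,0.002,0,0,0,0]]
  ]
}}

```text
t: 18.38
tcp_pos: [0.5688, 0.1068, 0.1928]
tool_rot: [-0.07, 0.998, -0.0, -0.003]
force: [-5.0, -2.8, 2.2]
finger_gap: -0.004
```

```bash
python3 look.py 13
```

```text
t 18.375 [0.0501 0.0073 0.1928] r 0.0506 ang 8.3 F [-5.  -2.8  2.2]
wrist tab px [208 172]
```

View pics/look13.png

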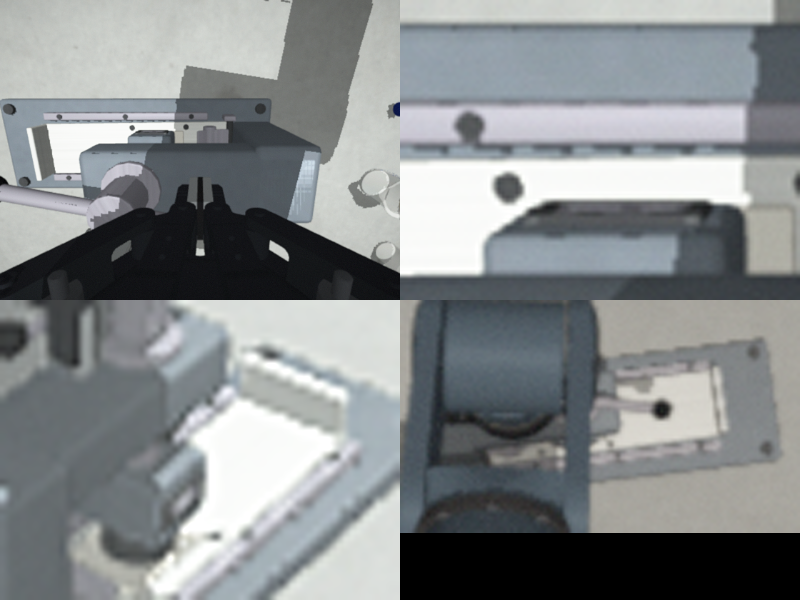

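{"api": "play_rows", "payload": {
  "steps": [
    [[-0.01,0.0001,0,0,0,0],[-0.0098,-0.002,0,0,0,0]]
  ]
}}

```text
t: 18.77
tcp_pos: [0.5884, 0.1083, 0.1929]
tool_rot: [-0.07, 0.998, 0.0, -0.003]
force: [-7.7, -1.1, 1.4]
finger_gap: -0.001
```

```bash
python3 look.py 14
```

```text
t 18.775 [ 0.0489 -0.0123  0.1929] r 0.0504 ang -14.1 F [-7.7 -1.1  1.4]
wrist tab px [208 143]
```

View pics/look14.png

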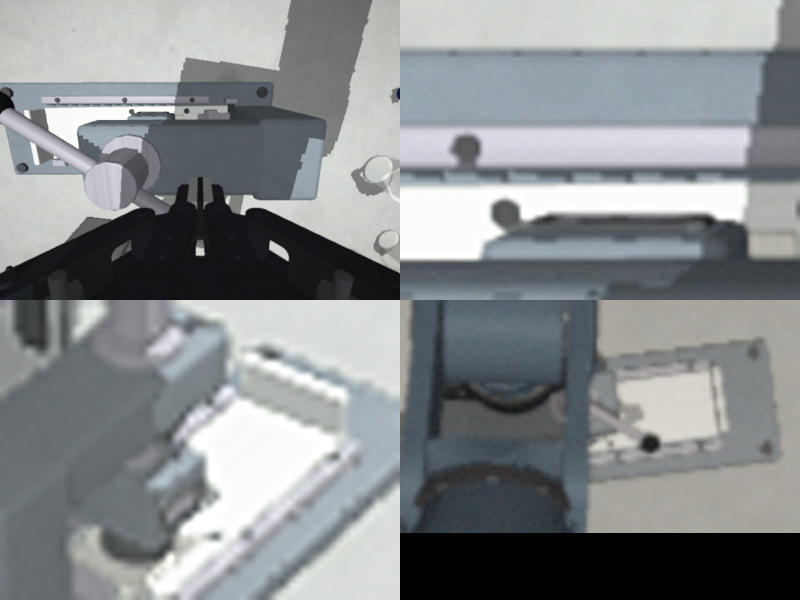

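{"api": "play_rows", "payload": {
  "steps": [
    [[-0.0092,-0.0038,0,0,0,0],[-0.0083,-0.0056,0,0,0,0]]
  ]
}}

```text
t: 19.18
tcp_pos: [0.6074, 0.1022, 0.1929]
tool_rot: [-0.07, 0.998, 0.001, -0.002]
force: [-5.8, 1.7, 0.9]
finger_gap: -0.001
```

```bash
python3 look.py 15
```

```text
t 19.175 [ 0.0402 -0.0303  0.1929] r 0.0503 ang -37.0 F [-5.8  1.7  0.9]
wrist tab px [219 115]
```

View pics/look15.png

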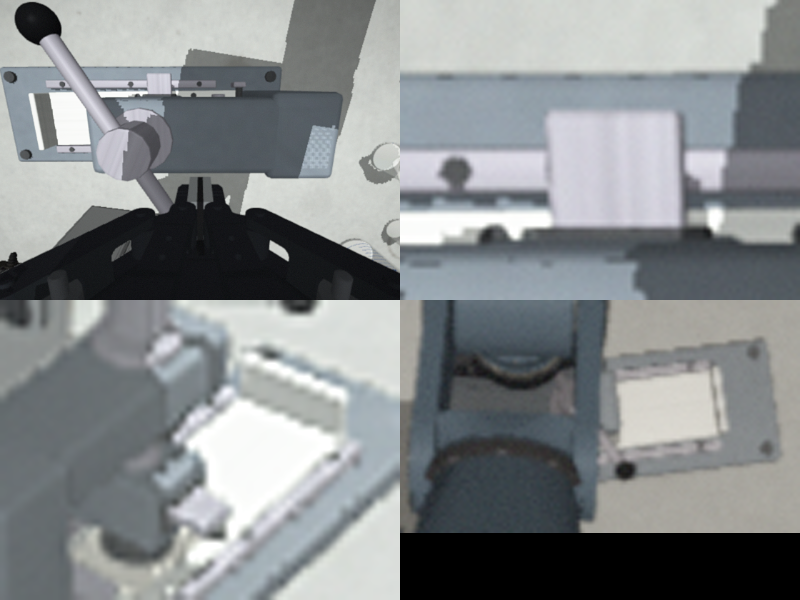

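The tab is out (wrist zoom, 547–685 × 110–228; it also shows in the scene view at (205,510)). I'll back off along the path and lift away.

{"api": "play_rows", "payload": {
  "steps": [
    [[0.0083,0.0056,0,0,0,0],[0.0083,0.0056,0,0,0,0],[0,0,0,0,0,0],[0,0,-0.04,0,0,0],[0,0,-0.05,0,0,0],[0,0,-0.03,0,0,0],[0,0,0,0,0,0],[0,0,0,0,0,0]]
  ]
}}

```text
t: 20.32
tcp_pos: [0.591, 0.11, 0.3125]
tool_rot: [-0.07, 0.998, 0.0, -0.001]
force: [0.8, 0.3, -0.3]
finger_gap: -0.005
```

```bash
python3 look.py 16; python3 - <<'E'
from h import *
p=manip.snapshot('top')
for l,z in [('carrier',.018),('marker',0),('tweezers',0),('petri',0),('beaker',0),('bottle',0),('tape',0)]:
    for r in manip.pinpoint(l,p)[:1]: print(l,round(r['score'],2),np.round(atz(p,r['point'],z),3))
E
```

```text
t 20.325 [ 0.0502 -0.0152  0.3125] r 0.0525 ang -16.8 F [ 0.8  0.3 -0.3]
wrist tab px [231 132]
carrier 0.65 [0.588 0.03  0.018]
marker 0.54 [ 0.367 -0.003  0.   ]
petri 0.54 [ 0.67  -0.311  0.   ]
beaker 0.53 [0.592 0.352 0.   ]
bottle 0.55 [0.714 0.418 0.   ]
tape 0.62 [0.606 0.46  0.   ]
```

View pics/look16.png

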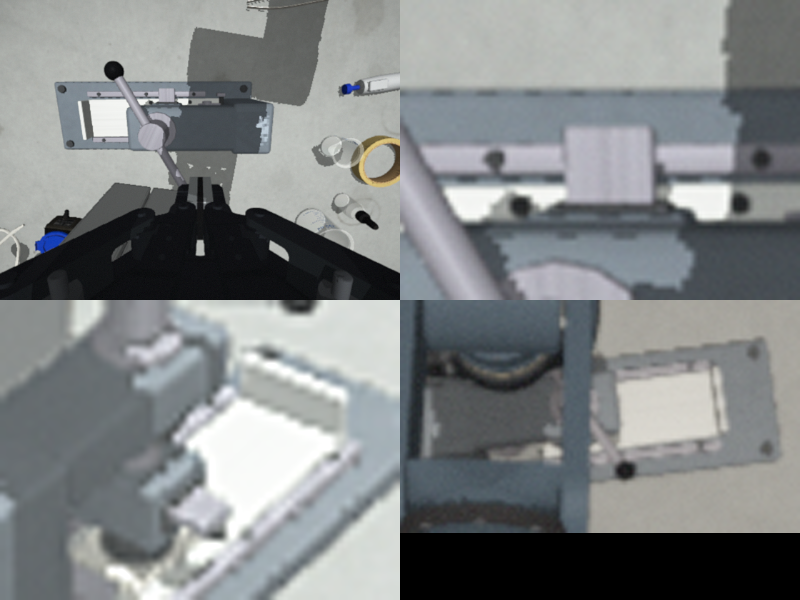

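```bash
python3 -c "
from station import manip
print(manip.sign_off())"
```

```text
the job is handed in; nothing more can be done
None
```

The carrier is home and clamped, the force tab is out, and I handed the job in at about 20.7 s.

**Carrier:** I pushed it along the bed with the closed fingers until it stopped. It did not move further as the push rose to 29 N, which is above the clip's 8 to 18 N. The flange in the top picture then matched the home position. The last detection put the carrier's origin at about x -0.029 m in the press frame, against -0.0275 m fully home.

**Handle:** I turned it clockwise about 8.2 rad from its start. I checked the tab in the pictures at least every 0.4 rad over the last 2 rad. It popped out during the last step, and I stopped and backed the finger off at once. That leaves at least about 0.2 rad before the spring is solid.

**Last checks:**
- The tab shows fully out in both the wrist and scene views.
- The fingers are clear of everything, with the force reading near zero and the tool at z 0.31 m.
- The marker, beaker, bottle, petri dish and tape were found within about 15 mm of their first detections, which is within the networks' noise.
- The tweezers were not detected in the last top picture. They show in the wrist pictures taken during the handle turning, and the arm never worked low near them.
- I could not measure the foot's force on the carrier directly. I infer it from the tab having popped.

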